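Crisscross-tighten the cover of the torch's gas filter

ROBOT

A 6-joint arm with a two-finger parallel gripper is mounted at the origin on the work surface. World frame = base frame: x ahead of the robot, y to its left, z up, the work surface at z = 0. Lengths are in m, angles in rad, forces in N, time in s.
With the tool pointing down it reaches from about 0.25 to 0.8 m from the base axis. Payload 3.9 kg.
Tool frame: the origin (TCP) lies at the very end of the fingers, on their centre line; the grasp point (between the pads) lies 19 mm behind it; z points along the fingers, y is the line along which they close (so a half turn about z gives the same grasp; the last joint's range is limited). The gripper opens to 85 mm and grips with 20 to 120 N. Pads are 22 mm wide; open, the fingers measure 114 mm over their backs; the gripper's body (76 mm by 85 mm) begins 54 mm behind the grasp point. The pads swing forward as they close: fully open they stand 13 mm farther back than shut.
Start: joints at [1.311, 0.26, -0.138, 1.173, 0, 1.571], TCP at [0.135, 0.507, 0.205] pointing down, gripper open.
Joint ranges: [-2.78, 2.78], [-0.83, 1.72], [-1.28, 1.37], [-1.9, 2.12], [-1.57, 1.48], [-3.14, 3.14]. Speed limits (rad/s): [2.57, 2.57, 3.14, 3.14, 3.14, 3.14].

INTERFACE

Orientations are given as a rotation vector (axis times angle).
In Python, from cell import r, viewer gives the robot as it stands.
- The arm moves only by the shell command python3 -m jog 'ROWS' [OPENING] [FORCE]. ROWS is a JSON object of lists of equal length, an entry for each row: "translation": the shift along the world's x, y, z normalised to -1 to 1, where 1 is 2 cm, a list of three; "dr": the turn, a rotation vector about the world's x, y, z normalised to -1 to 1, where 1 is pi rad, a list of three. A call has 1 to 20 rows; each row shifts and turns the commanded pose from where the row before left it; what a row does not reach is not made up. A row lasts 1/12 s, in which the tool goes at most 41.7 mm and 7.16 degrees, less where a joint would pass 70% of its speed; a pose out of reach is approached as far as the arm can. A call with a number of a shift or a turn outside -1 to 1 is refused whole. A call with a gripper value outside its range is refused whole. OPENING is the gripper's target within -1 to 1 (fully open at 1, half-way at 0, shut at -1), set as the call begins (- or left out, the last holds). The fingers move at their own pace and stop on an object; FORCE is the grip in N (left out, the last holds). Time passes only in rows, so rows that do not move let the fingers close. It gives the time, the measured TCP pose, the force, the opening and the grip force at its end, in the units of the state.
- r.sense(): the state, without advancing time (a new reading comes with each control period).
- viewer.get_image(name): name is "scene" or "side" or "wrist"; returns (picture, depth): 400x640x3 uint8, blue, green, red; 400x640 float32, m along the optical axis (not along the pixel's ray), 0 where there is no reading.
- viewer.calibration(name): a dict with "fx", "fy", "cx", "cy" (pixels), "extrinsics" (4x4, takes a point from camera to world coordinates); the wrist camera has in their place "mount" (4x4, takes a point from camera to tool coordinates, whose origin is the TCP and whose axes are the flange's). Camera axes: x right, y up, looking along -z (the intrinsics and any distortion apply to the point x, -y, -z); pixel columns grow to the right and rows downward; lengths in m; the calibration is good to about 2 mm. The wrist camera is an equidistant fisheye: a pixel r from the principal point sees the ray r / f radians off the axis. A picture is of the moment at which its call begins: read the wrist's pose just before it. calibration takes no time and is no camera call.
- r.close_job(): hands the job in; it is judged then, once.
The state is a dict: "time": time; "joint_positions": joint angles; "dq": joint speeds; "effort": joint torques, N m; "tool_pos": TCP position; "ee_rot": TCP orientation; "contact_force": force on the tool from outside, world axes, zero at the start; "ft_torque": the same for the moment, N m; "width": opening from 0.0 (shut) to 1.0 (fully open); "finger_force": force on a finger pad.
Only numpy, scipy, OpenCV 4.12 (cv2) and the standard library are available. Lean on these libraries where they do the work, as an engineer would, in place of code of your own. Each camera call takes 0.05 s, during which the arm holds its last target. There are 200 camera calls.

TASK

Tighten the four clamping levers of the gas filter's round cover clockwise, in crisscross order (any one first, then the one diagonally opposite, then the other two) and in two passes: first bring each one just snug, to about 0.5 newton metres (9 newtons at the lever's post), and only when all four are snug go round crisscross again and tighten each to about 1.1 newton metres (20 newtons at the post). Go by the force felt while turning, since each has a different play, and never overtighten; do not lean on the cover, and leave the loose fitting, wrench and ring on and beside the filter where they are.

Things in the scene. Friction and masses are not known exactly. Their poses are not given: they have to be found in the camera images.
- bolt_0: One of four alike clamping-lever bolts. Origin on its turning axis, about 80 mm above the bench; z up; clockwise seen from above tightens. Hub 22 mm across, 28 high. Black lever along its x, 12 wide, 14 to 25 mm above the origin; at its end, 55 mm from the axis, an upright round post, 14 mm across, 8 to 38 mm above the origin: push this sideways to turn the bolt. Bolts do not rise or sink.
- bolt_1: The next bolt counter-clockwise (seen from above) from bolt_0; like it. All stand on a 58 mm radius about the cover's centre, 82 mm from their neighbours, 116 mm from the opposite one. At the start the levers point outward, turned 0.5 to 0.9 rad counter-clockwise from there.
- bolt_2: Diagonally opposite bolt_0; like it. Every bolt first turns freely with about 0.25 N m, 4.5 N at the post, until it begins to clamp after 0.1 to 0.8 rad: different for each, not to be seen. From there it clamps with about 23 N more per rad, and its torque is 0.25 N m plus 0.034 N m per N clamped, about 0.8 N m more per rad.
- bolt_3: Diagonally opposite bolt_1; like it. A bolt stays where it is left. Its torque is felt only while it turns; once stopped, the push on it fades. Turn slowly (under 50 mm/s at the post), as haste adds to the push. To go from snug to tight takes about 0.7 to 0.9 rad more.
- cover: Round flat aluminium cover of the gas filter, 184 mm across, 13 thick, on a rubber gasket on a grey pot bolted to the bench. Origin at the centre of its underside, 64 mm above the bench; its top is at 77 mm; z up. Fixed; it does not move. Do not press on it with more than 15 N.
- spare_fitting: Small loose brass fitting, 22 mm across, 20 high, standing at about the middle of the cover's top; not part of the job. Origin at the centre of its underside; z up.
- wrench: Loose steel wrench, 160 mm long, lying on the bench beside the pot; not part of the job. Origin under its middle.
- lock_ring: Loose brass ring, 44 mm across, 10 high, on the bench beside the pot; not part of the job. Origin at the centre of its underside.
Things that resemble listed ones, but are neither listed nor needed, are in the scene too. What is shaped like the part that bears bolt_0 but green is not meant.

How it is judged:
On the way, in this order (a step that is already met when the one before it is completed fails the run):
1. a first bolt is snug (clamps with over 2.5 N, about 0.35 N m) (contact force between any of bolt_0, bolt_1, bolt_2, bolt_3 and cover above 2.5 N), for 0.2 s.
2. the bolt diagonally opposite it is snug (clamps with over 2.5 N, about 0.35 N m) too ((contact force between each of bolt_0, bolt_2 and cover above 2.5 N or contact force between each of bolt_1, bolt_3 and cover above 2.5 N)), for 0.2 s.
3. one bolt of the other diagonal pair is snug (clamps with over 2.5 N, about 0.35 N m) ((contact force between each of bolt_1, bolt_2, bolt_3 and cover above 2.5 N or contact force between each of bolt_0, bolt_2, bolt_3 and cover above 2.5 N or contact force between each of bolt_0, bolt_1, bolt_3 and cover above 2.5 N or contact force between each of bolt_0, bolt_1, bolt_2 and cover above 2.5 N)), for 0.2 s.
4. all four bolts are snug (clamps with over 2.5 N, about 0.35 N m) (contact force between each of bolt_0, bolt_1, bolt_2, bolt_3 and cover above 2.5 N), for 0.2 s.
5. a first bolt is tight (clamps with over 15 N, about 0.75 N m) (contact force between any of bolt_0, bolt_1, bolt_2, bolt_3 and cover above 15 N), for 0.2 s.
6. the bolt diagonally opposite it is tight (clamps with over 15 N, about 0.75 N m) too ((contact force between each of bolt_0, bolt_2 and cover above 15 N or contact force between each of bolt_1, bolt_3 and cover above 15 N)), for 0.2 s.
7. one bolt of the other diagonal pair is tight (clamps with over 15 N, about 0.75 N m) ((contact force between each of bolt_1, bolt_2, bolt_3 and cover above 15 N or contact force between each of bolt_0, bolt_2, bolt_3 and cover above 15 N or contact force between each of bolt_0, bolt_1, bolt_3 and cover above 15 N or contact force between each of bolt_0, bolt_1, bolt_2 and cover above 15 N)), for 0.2 s.
8. all four bolts are tight (clamps with over 15 N, about 0.75 N m) (contact force between each of bolt_0, bolt_1, bolt_2, bolt_3 and cover above 15 N), for 0.2 s.
At the end, for the whole second after the job is handed in: All four bolts are tight and at rest: each clamps with 15 to 40 N, which is a tightening torque of about 0.75 to 1.6 N m (all of step 8 and contact force between each of bolt_0, bolt_1, bolt_2, bolt_3 and cover below 40 N and angular speed of each of bolt_0, bolt_1, bolt_2, bolt_3 below 0.05 rad/s); the robot touches nothing.
It fails at once if a bolt is tightened to over 15 N (about 0.75 N m) before all four are snug (over 2 N, about 0.3 N m) (contact force between any of bolt_0, bolt_1, bolt_2, bolt_3 and cover above 15 N and not (contact force between each of bolt_0, bolt_1, bolt_2, bolt_3 and cover above 2 N)).
It fails at once if a bolt is overtightened, clamping with over 40 N (about 1.6 N m) (contact force between any of bolt_0, bolt_1, bolt_2, bolt_3 and cover above 40 N).
It fails at once if the cover is pressed by the robot with over 15 N (contact force between any of the fingers, the arm and cover above 15 N).
It fails at once if a bystander is moved by over 25 mm (distance of any of spare_fitting, wrench, lock_ring from where it was at the start of the episode above 0.025 m).
It also fails if it takes over 72 s, if anything falls off the work surface, if the arm or the gripper's body presses on something with over 40 N, if the wrist force passes 120 N, or if a joint passes its speed limit or range.

## Working session

There is one attempt and no reset: what is moved stays moved. The work goes in short steps, Python scripts to look and compute and a shell command to move; the robot and the scene stay as the last step left them, time stands still between calls to the robot, and variables do not carry over. Pictures are saved under pics/ and viewed, at most 10 in all, crops included, and the job is handed in when it is done.

```bash
mkdir -p pics; ls
python3 - <<'E'
from cell import r, viewer
import cv2,numpy as np
s=r.sense(); print(s)
for n in("scene","side"):
    p,d=viewer.get_image(n); cv2.imwrite(f"pics/{n}0.png",p); np.savez(f"pics/{n}0.npz",p=p,d=d)
    print(n,viewer.calibration(n))
print(viewer.calibration("wrist"))
E
```

```text
pics
{'time': 0.0, 'joint_positions': array([ 1.31099864e+00,  2.60679104e-01, -1.39380528e-01,  1.17271509e+00,
        9.90100697e-06,  1.57080620e+00]), 'dq': array([ 0.00037336, -0.00080676,  0.00055665, -0.00056749,  0.00111264,
        0.00049297]), 'effort': array([ 2.89772815e-04, -4.05681682e+01,  2.53919828e+01,  1.86893233e-02,
        1.42906169e-04,  4.56467589e-06]), 'tool_pos': array([0.13467011, 0.5066635 , 0.20456321]), 'ee_rot': array([-4.06923297e-01, -3.11485740e+00,  3.07919567e-03]), 'contact_force': array([ 0.47596563,  0.20064591, -0.46762002]), 'ft_torque': array([-0.01440494, -0.01388081,  0.06975519]), 'finger_force': 0.0, 'width': 0.9967623592014749}
scene {'fx': 483.1015570106554, 'fy': 483.1015570106554, 'cx': 317.34753424520636, 'cy': 201.8256319844553, 'extrinsics': array([[-0.32693434, -0.67138093,  0.66510269,  1.13381801],
       [ 0.94502237, -0.22716841,  0.23521741,  0.27076071],
       [-0.00683016,  0.70543757,  0.70873915,  0.76151684],
       [ 0.        ,  0.        ,  0.        ,  1.        ]])}
side {'fx': 387.1006339302297, 'fy': 387.1006339302297, 'cx': 311.82564510360993, 'cy': 196.28633891976452, 'extrinsics': array([[-0.89434372,  0.20756036, -0.39631805,  0.20466794],
       [-0.44708571, -0.44680643,  0.7749054 ,  0.62541092],
       [-0.01623781,  0.87021992,  0.4923958 ,  0.46208365],
       [ 0.        ,  0.        ,  0.        ,  1.        ]])}
{'fx': 309.70691628693146, 'fy': 309.70691628693146, 'cx': 318.5188098929778, 'cy': 197.54263989176943, 'mount': array([[ 8.45114329e-05,  9.49806949e-01,  3.12836622e-01,
         8.05799563e-02],
       [ 9.99999679e-01,  1.68813252e-04, -7.82681403e-04,
         1.45683683e-03],
       [-7.96207203e-04,  3.12836587e-01, -9.49806631e-01,
        -1.68116080e-01],
       [ 0.00000000e+00,  0.00000000e+00,  0.00000000e+00,
         1.00000000e+00]])}
```

View pics/scene0.png

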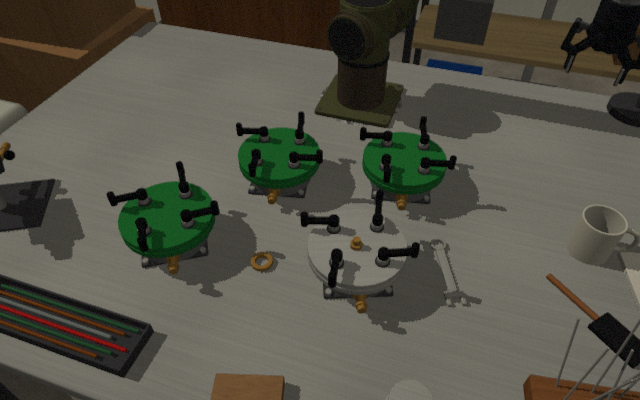

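View pics/side0.png

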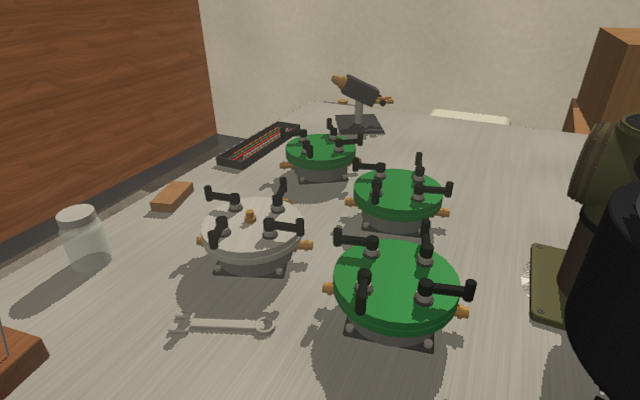

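The grey, non-green cover is the target: scene (358,245), side (252,225). The look-alikes are the green covers, at scene (167,215), (279,155) and (405,160). The target's posts in the scene view are near (306,219), (379,198), (416,251) and (333,280). I'll locate them by height, using the depth images from both cameras.

```bash
cat > h.py <<'E'
import numpy as np,cv2
from cell import r,viewer
def cloud(n,d):
    c=viewer.calibration(n); v,u=np.mgrid[:400,:640]
    P=np.stack([(u-c["cx"])/c["fx"]*d,-(v-c["cy"])/c["fy"]*d,-d,np.ones_like(d)],-1)
    return (P@c["extrinsics"].T)[...,:3]
def ray(n,u,v,z):
    c=viewer.calibration(n);E=c["extrinsics"]
    w=E[:3,:3]@[(u-c["cx"])/c["fx"],-(v-c["cy"])/c["fy"],-1]
    return E[:3,3]+w*(z-E[2,3])/w[2]
E
python3 - <<'E'
from h import *
from scipy.spatial.transform import Rotation as R
c0=ray("scene",358,245,.077);print("cover~",c0)
for g in((167,215),(279,155),(405,160)): print("green",ray("scene",*g,.077))
for n in("scene","side"):
    f=np.load(f"pics/{n}0.npz");d=f["d"];X=cloud(n,d);p=f["p"]
    near=(np.hypot(*(X[...,:2]-c0[:2]).transpose(2,0,1))<.13)&(d>0)
    hv=near&(X[...,2]<.085)&(X[...,2]>.06)&(p.min(2)>60)
    print(n,"cover z/xy",np.median(X[hv],0), (X[hv].max(0)+X[hv].min(0))/2)
    for lo,hi,nm in((.113,.13,"post"),):
        m=(near&(X[...,2]>lo)&(X[...,2]<hi)).astype(np.uint8)
        k,L,st,ce=cv2.connectedComponentsWithStats(m)
        for i in range(1,k):
            if st[i,4]>8: print(nm,ce[i].round(1),st[i,4],X[L==i].mean(0).round(4),"ext",((X[L==i].max(0)+X[L==i].min(0))/2).round(4))
s=r.sense();print(R.from_rotvec(s["ee_rot"]).as_matrix().round(3))
f=np.load("pics/scene0.npz")["p"]
cv2.imwrite("pics/crop.png",cv2.resize(f[175:310,285:435],None,fx=4,fy=4,interpolation=2))
E
```

```text
cover~ [0.57315288 0.15076618 0.077     ]
green [ 0.61980861 -0.22257521  0.077     ]
green [ 0.38039661 -0.08469919  0.077     ]
green [0.308323   0.18275919 0.077     ]
scene cover z/xy [0.58576379 0.15192881 0.07639146] [0.57165407 0.148442   0.0724512 ]
post [379.7 192.4] 38 [0.466  0.1616 0.1164] ext [0.4656 0.1613 0.1166]
post [303.8 214. ] 40 [0.5667 0.0437 0.1169] ext [0.566  0.0437 0.1166]
post [415.5 245.1] 48 [0.5738 0.2517 0.1166] ext [0.5735 0.2519 0.1167]
post [332.  274.7] 56 [0.68   0.1344 0.1165] ext [0.6794 0.134  0.1163]
side cover z/xy [0.55856437 0.17687536 0.07745521] [0.57264466 0.15101081 0.0725032 ]
post [282.2 179.1] 31 [0.5657 0.0462 0.1174] ext [0.5667 0.0444 0.1168]
post [206.9 187.8] 36 [0.678  0.1371 0.1171] ext [0.6787 0.1361 0.1164]
post [299.3 220.9] 51 [0.4645 0.1639 0.1171] ext [0.4656 0.1624 0.1163]
post [211.  233.4] 58 [0.5722 0.254  0.1172] ext [0.5736 0.2533 0.1163]
[[-0.966  0.257 -0.   ]
 [ 0.257  0.966 -0.002]
 [ 0.    -0.002 -1.   ]]
```

View pics/crop.png

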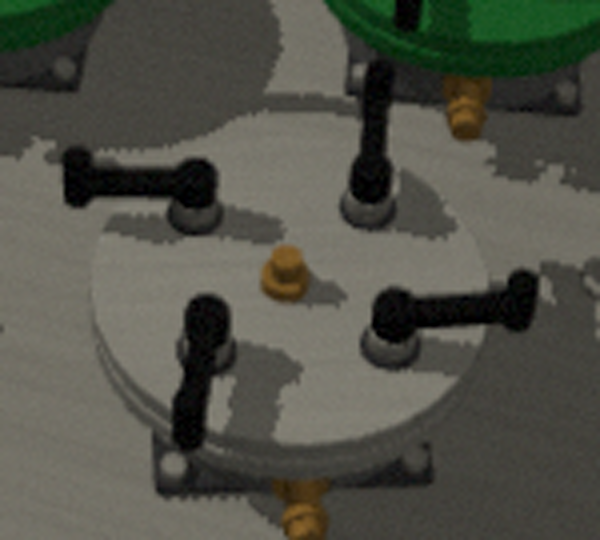

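The crop confirms the grey cover with its four black levers, and the fitting is at crop (287,270). The hub tops are at crop (197,180), (370,178), (395,310) and (207,320). Next I'll fit the geometry.

Run:
```python
from h import *
from scipy.optimize import least_squares
posts=dict(A=(.4656,.162),B=(.5663,.0443),D=(.679,.1352),C=(.5735,.2525))
hubs=dict(A=(377.5,219.5),B=(334.2,220),D=(336.8,255),C=(383.8,252.5))
N="ABDC" # ccw order? printed
H={k:ray("scene",*hubs[k],.107)[:2] for k in N}
def ax(x,i): return x[:2]+.058*np.array([np.cos(x[2]+i*np.pi/2),np.sin(x[2]+i*np.pi/2)])
def f(x):
    o=[]
    for i,k in enumerate(N):
        a=ax(x,i);o+=list((a-H[k])*.5);o.append(2*(np.hypot(*(np.array(posts[k])-a))-.055))
    return o+list((x[:2]-[.572,.150]))
s=least_squares(f,[.572,.15,np.arctan2(H["A"][1]-.15,H["A"][0]-.572)])
print(s.x,np.round(s.fun,4))
for i,k in enumerate(N):
    a=ax(s.x,i);v=np.array(posts[k])-a;t=np.arctan2(v[1],v[0]);o=(s.x[2]+i*np.pi/2)
    print(k,"axis",a.round(4),H[k].round(4),"lever",t.round(3),"rel out",((t-o+np.pi)%(2*np.pi)-np.pi).round(3))
```

```text
[0.57272962 0.14958382 2.7197542 ] [-0.0038 -0.0001  0.0008 -0.0027 -0.0009  0.0003 -0.0027 -0.0008 -0.0017
 -0.0016 -0.0001  0.0001  0.0007 -0.0004]
A axis [0.5198 0.1733] [0.5275 0.1735] lever -2.936 rel out 0.628
B axis [0.549  0.0967] [0.5543 0.0984] lever -1.251 rel out 0.741
D axis [0.6256 0.1258] [0.631  0.1275] lever 0.174 rel out 0.596
C axis [0.5965 0.2025] [0.5996 0.2028] lever 2.002 rel out 0.853
```

```bash
python3 -m jog '{"translation":[[0.92,-0.96,-0.18],[0.92,-0.96,-0.18],[0.92,-0.96,-0.18],[0.92,-0.96,-0.18],[0.92,-0.96,-0.18],[0.92,-0.96,-0.18],[0.92,-0.96,-0.18],[0.92,-0.96,-0.18],[0.92,-0.96,-0.18],[0.92,-0.96,-0.18],[0.92,-0.96,-0.18],[0.92,-0.96,-0.18],[0.92,-0.96,-0.18],[0.92,-0.96,-0.18],[0.92,-0.96,-0.18],[0.92,-0.96,-0.18],[0.92,-0.96,-0.18],[0.92,-0.96,-0.18],[0,0,0]],"dr":[[0,0,0.008],[0,0,0.008],[0,0,0.008],[0,0,0.008],[0,0,0.008],[0,0,0.008],[0,0,0.008],[0,0,0.008],[0,0,0.008],[0,0,0.008],[0,0,0.008],[0,0,0.008],[0,0,0.008],[0,0,0.008],[0,0,0.008],[0,0,0.008],[0,0,0.008],[0,0,0.008],[0,0,0]]}' -0.3
python3 - <<'E'
from h import *
from scipy.spatial.transform import Rotation as R
s=r.sense();M=R.from_rotvec(s["ee_rot"]).as_matrix();print(np.arctan2(M[1,0],M[0,0]),s["joint_positions"],s["width"],s["tool_pos"])
# wrist look: project posts, fingertips
p,d=viewer.get_image("wrist");c=viewer.calibration("wrist")
T=np.eye(4);T[:3,:3]=M;T[:3,3]=s["tool_pos"];E=np.linalg.inv(T@c["mount"])
for q in((.4656,.162,.118),(.5198,.1733,.108),(*s["tool_pos"],)):
    P=(E@[*q,1])[:3];x,y,z=P[0],-P[1],-P[2];h=np.hypot(x,y);t=np.arctan2(h,z)*c["fx"]
    u=(c["cx"]+t*x/h,c["cy"]+t*y/h);print(q,u);cv2.circle(p,(int(u[0]),int(u[1])),3,(0,0,255),-1)
cv2.imwrite("pics/w1.png",p)
E
```

```text
time: 1.68
tool_pos: [0.4686, 0.1589, 0.1396]
ee_rot: [-0.296, 3.127, -0.003]
contact_force: [-0.6, -0.1, 0.1]
width: 0.35
finger_force: 0.0
-2.9527316957549026 [ 0.32825007  0.24755914 -0.33380706  0.98923697 -0.00203454  0.13938938] 0.34988202260146084 [0.46861084 0.15885087 0.13964614]
(0.4656, 0.162, 0.118) (np.float64(321.81597438640443), np.float64(219.05434745940366))
(0.5198, 0.1733, 0.108) (np.float64(322.5775568316783), np.float64(280.68733301025935))
(np.float64(0.46861083728805064), np.float64(0.15885086611310872), np.float64(0.1396461425719091)) (np.float64(316.0264184015905), np.float64(236.34797472639482))
```

View pics/w1.png

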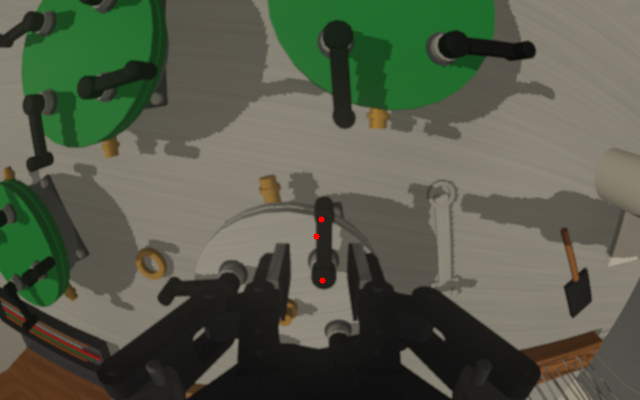

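The post A estimate and the lever in the wrist view agree: markers at (322,219) and (323,281), with the post at about (324,207). The post lies between the fingers. Descending and starting to turn A.

```bash
python3 -m jog '{"translation":[[-0.2,0.15,-0.6],[0,0,-0.6],[0,0,-0.6],[0,0,0]],"dr":[[0,0,0],[0,0,0],[0,0,0],[0,0,0]]}'
for i in 1; do python3 -m jog '{"translation":[[-0.017,0.164,0],[-0.017,0.164,0],[-0.017,0.164,0]],"dr":[[0,0,-0.019],[0,0,-0.019],[0,0,-0.019]]}'; python3 -m jog '{"translation":[[0.013,0.164,0],[0.013,0.164,0],[0.013,0.164,0]],"dr":[[0,0,-0.019],[0,0,-0.019],[0,0,-0.019]]}'; done
```

```text
time: 2.07
tool_pos: [0.4593, 0.1647, 0.1025]
ee_rot: [0.303, -3.122, 0.001]
contact_force: [-0.4, -1.0, 0.0]
width: 0.348
finger_force: 0.0
time: 2.32
tool_pos: [0.4605, 0.1753, 0.1051]
ee_rot: [0.017, -3.141, -0.0]
contact_force: [0.5, -0.6, -0.0]
width: 0.351
finger_force: 0.0
time: 2.57
tool_pos: [0.4614, 0.1852, 0.1052]
ee_rot: [-0.263, -3.13, -0.0]
contact_force: [-0.0, -0.2, 0.2]
width: 0.35
finger_force: 0.0
```

Run:
```python
from h import *
p,d=viewer.get_image("side");q,_=viewer.get_image("wrist")
a=cv2.resize(p[130:280,180:330],(400,400));b=cv2.resize(q[150:350,220:420],(400,400))
cv2.imwrite("pics/s2.png",np.hstack([a,b]))
```

```text
(no output)
```

View pics/s2.png

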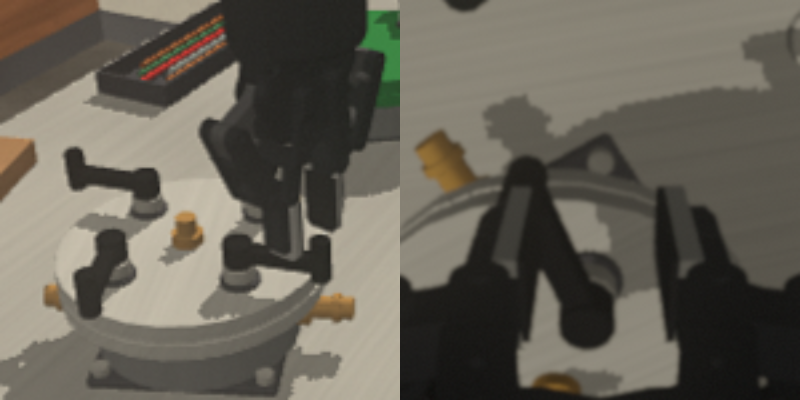

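Run:
```python
from h import *
for z in(.105,.11,.115,.12,.125): print(z,ray("side",302,215.5,z)[:2].round(4),ray("side",287,225,z)[:2].round(4))
s=r.sense();print(s["tool_pos"],s["width"],s["contact_force"],s["ee_rot"])
```

```text
0.105 [0.4774 0.1307] [0.4862 0.1674]
0.11 [0.4736 0.1377] [0.4823 0.1738]
0.115 [0.4697 0.1446] [0.4783 0.1802]
0.12 [0.4659 0.1515] [0.4744 0.1866]
0.125 [0.4621 0.1584] [0.4704 0.193 ]
[0.46160139 0.18537057 0.1052039 ] 0.3512832492851234 [-0.07962929  0.47382764  0.45416436] [2.57535998e-01 3.13074997e+00 7.82092442e-04]
```

The fingertips at this opening sit about 2 cm above the TCP, so they passed over the post and it hasn't moved. I'll shut the gripper, which puts the tips at the TCP, and push from behind.

```bash
python3 -m jog '{"translation":[[0,0,0.75],[0,0,0.75],[0.1,-0.62,0],[0.1,-0.62,0],[0.1,-0.63,0],[0.07,-0.63,0],[0,0,0],[0,0,-0.7],[0,0,-0.7],[0,0,0]],"dr":[[0,0,0],[0,0,0],[0,0,0.029],[0,0,0.029],[0,0,0.029],[0,0,0.029],[0,0,0],[0,0,0],[0,0,0],[0,0,0]]}' -1
python3 -m jog '{"translation":[[-0.093,0.148,0],[-0.093,0.148,0],[-0.093,0.148,0]],"dr":[[0,0,-0.0175],[0,0,-0.0175],[0,0,-0.0175]]}'
python3 -m jog '{"translation":[[-0.067,0.162,0],[-0.067,0.162,0],[-0.067,0.162,0]],"dr":[[0,0,-0.0175],[0,0,-0.0175],[0,0,-0.0175]]}'
python3 -m jog '{"translation":[[-0.04,0.17,0],[-0.04,0.17,0],[-0.04,0.17,0]],"dr":[[0,0,-0.0175],[0,0,-0.0175],[0,0,-0.0175]]}'
```

```text
time: 3.5
tool_pos: [0.4672, 0.1344, 0.1048]
ee_rot: [0.31, -3.122, 0.0]
contact_force: [-0.9, -0.5, -0.3]
width: -0.002
finger_force: 0.0
time: 3.75
tool_pos: [0.4635, 0.144, 0.1072]
ee_rot: [0.048, -3.141, -0.001]
contact_force: [0.5, -0.1, 0.6]
width: -0.0
finger_force: 0.0
time: 4.0
tool_pos: [0.4595, 0.1538, 0.1074]
ee_rot: [0.21, 3.134, 0.001]
contact_force: [-0.8, 0.6, -0.3]
width: -0.003
finger_force: 0.0
time: 4.25
tool_pos: [0.4571, 0.1641, 0.1074]
ee_rot: [0.468, 3.106, 0.001]
contact_force: [-0.8, -0.3, -0.1]
width: 0.001
finger_force: 0.0
```

Run:
```python
from h import *
p,d=viewer.get_image("side");q,e=viewer.get_image("scene")
a=cv2.resize(p[130:280,180:330],(400,400));b=cv2.resize(q[170:300,290:420],(400,400))
cv2.imwrite("pics/s3.png",np.hstack([a,b]))
for n,D in(("side",d),("scene",e)):
    X=cloud(n,D);m=((np.hypot(X[...,0]-.5727,X[...,1]-.15)<.13)&(X[...,2]>.113)&(X[...,2]<.119)&(D>0)).astype(np.uint8)
    k,L,st,ce=cv2.connectedComponentsWithStats(m)
    for i in range(1,k):
        if st[i,4]>8: print(n,ce[i].round(1),st[i,4],X[L==i].mean(0).round(4))
```

```text
side [206.9 187.9] 32 [0.6783 0.137  0.1167]
side [299.3 221. ] 46 [0.4644 0.1639 0.1169]
side [211.1 233.4] 54 [0.5722 0.2539 0.1172]
scene [379.4 192.3] 35 [0.4662 0.1612 0.1167]
scene [304.1 214.1] 38 [0.5663 0.044  0.1163]
scene [415.6 245.1] 44 [0.5737 0.2518 0.1164]
scene [332.1 274.5] 49 [0.6798 0.1345 0.117 ]
```

View pics/s3.png

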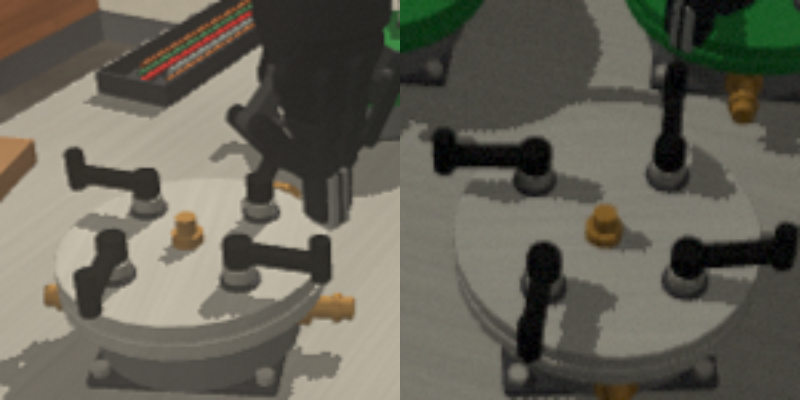

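Run:
```python
from h import *
for z in(.1,.11,.12,.13,.14,.15): print(z,ray("side",180+335/2.667,130+220/2.667,z)[:2].round(4),ray("scene",290+283/3.077,170+48/3.077,z)[:2].round(4))
for n,px in(("side",(180+335/2.667,130+210/2.667)),("scene",(290+283/3.077,170+40/3.077))):
    p,D=viewer.get_image(n);X=cloud(n,D);u,v=map(int,px);print(n,X[v-4:v+6:2,u].round(4).tolist())
s=r.sense();print(s["tool_pos"],s["contact_force"],s["ft_torque"])
```

```text
0.1 [0.48   0.1123] [0.4285 0.1585]
0.11 [0.4724 0.1265] [0.4392 0.1602]
0.12 [0.4648 0.1406] [0.4498 0.1619]
0.13 [0.4572 0.1548] [0.4605 0.1636]
0.14 [0.4496 0.169 ] [0.4711 0.1653]
0.15 [0.442  0.1832] [0.4818 0.167 ]
side [[0.4498, 0.1699, 0.156], [0.4491, 0.1713, 0.1533], [0.4487, 0.1723, 0.1504], [0.4492, 0.1715, 0.1461], [0.4488, 0.1726, 0.1432]]
scene [[0.4679, 0.1613, 0.1553], [1.1338, 0.2708, 0.7615], [0.4657, 0.1618, 0.1434], [0.4664, 0.1623, 0.139], [0.3819, 0.1491, 0.0546]]
[0.45727241 0.16363508 0.10707678] [-0.15809668  0.14642238 -0.01257133] [-0.01984925 -0.02729798 -0.0479252 ]
```

Triangulating both views puts the fingertips at z≈0.132 while the TCP reads 0.107. The tips passed about 15 mm above the posts and nothing moved. I'll back off and use TCP z≈0.084, which clears the cover on either reading.

```bash
python3 -m jog '{"translation":[[0.12,-0.28,0],[0.12,-0.28,0],[0.12,-0.28,0],[0.12,-0.3,0],[0.12,-0.3,0],[0,0,-0.58],[0,0,-0.58],[0,0,0]],"dr":[[0,0,0.0315],[0,0,0.0315],[0,0,0.0315],[0,0,0.0315],[0,0,0.0315],[0,0,0],[0,0,0],[0,0,0]]}' -1
python3 -m jog '{"translation":[[-0.093,0.148,0],[-0.093,0.148,0],[-0.093,0.148,0]],"dr":[[0,0,-0.0175],[0,0,-0.0175],[0,0,-0.0175]]}'
python3 -m jog '{"translation":[[-0.067,0.162,0],[-0.067,0.162,0],[-0.067,0.162,0]],"dr":[[0,0,-0.0175],[0,0,-0.0175],[0,0,-0.0175]]}'
python3 -m jog '{"translation":[[-0.04,0.17,0],[-0.04,0.17,0],[-0.04,0.17,0]],"dr":[[0,0,-0.0175],[0,0,-0.0175],[0,0,-0.0175]]}'
```

```text
time: 5.12
tool_pos: [0.4677, 0.1338, 0.0819]
ee_rot: [0.312, -3.123, 0.001]
contact_force: [-0.4, 0.3, -0.4]
width: 0.002
finger_force: 0.0
time: 5.37
tool_pos: [0.4638, 0.1432, 0.0839]
ee_rot: [-0.049, 3.141, -0.001]
contact_force: [2.5, -4.0, -0.9]
width: -0.002
finger_force: 1.9
time: 5.62
tool_pos: [0.4598, 0.1516, 0.0839]
ee_rot: [0.21, 3.134, -0.006]
contact_force: [1.1, -4.7, -1.2]
width: 0.003
finger_force: 1.9
time: 5.87
tool_pos: [0.4572, 0.1616, 0.0839]
ee_rot: [0.468, 3.106, -0.006]
contact_force: [1.3, -5.1, 0.9]
width: -0.001
finger_force: 2.0
```

```bash
python3 -m jog '{"translation":[[-0.011,0.175,0],[-0.011,0.175,0],[-0.011,0.175,0]],"dr":[[0,0,-0.0175],[0,0,-0.0175],[0,0,-0.0175]]}'|sed -n '2p;4p'
python3 -m jog '{"translation":[[0.017,0.174,0],[0.017,0.174,0],[0.017,0.174,0]],"dr":[[0,0,-0.0175],[0,0,-0.0175],[0,0,-0.0175]]}'|sed -n '2p;4p'
```

```text
tool_pos: [0.4562, 0.1716, 0.0838]
contact_force: [0.8, -6.4, 0.7]
tool_pos: [0.4568, 0.1814, 0.0837]
contact_force: [-0.3, -6.9, 0.9]
```

```bash
python3 -m jog '{"translation":[[0.046,0.169,0],[0.046,0.169,0],[0.046,0.169,0]],"dr":[[0,0,-0.0175],[0,0,-0.0175],[0,0,-0.0175]]}'|sed -n '2p;4p'
```

```text
tool_pos: [0.4587, 0.1909, 0.0835]
contact_force: [-2.2, -9.4, 3.7]
```

A is snug at 9.6 N. Next is the opposite bolt, D.

```bash
python3 -m jog '{"translation":[[-0.15,-0.5,0],[0,0,0.75],[0,0,0.75],[0.93,-0.07,0],[0.93,-0.07,0],[0.93,-0.07,0],[0.93,-0.07,0],[0.93,-0.07,0],[0.93,-0.07,0],[0.93,-0.07,0],[0.93,-0.07,0],[0.93,-0.07,0],[0.93,-0.07,0],[0.93,-0.07,0],[0.93,-0.07,0],[0,0,0],[0,0,-0.75],[0,0,-0.75],[0,0,0]],"dr":[[0,0,0],[0,0,0],[0,0,0],[0,0,0.0385],[0,0,0.0385],[0,0,0.0385],[0,0,0.0385],[0,0,0.0385],[0,0,0.0385],[0,0,0.0385],[0,0,0.0385],[0,0,0],[0,0,0],[0,0,0],[0,0,0],[0,0,0],[0,0,0],[0,0,0],[0,0,0]]}'
python3 -m jog '{"translation":[[0.088,-0.151,0],[0.088,-0.151,0],[0.088,-0.151,0]],"dr":[[0,0,-0.0175],[0,0,-0.0175],[0,0,-0.0175]]}'|sed -n '2p;4p'
python3 -m jog '{"translation":[[0.062,-0.164,0],[0.062,-0.164,0],[0.062,-0.164,0]],"dr":[[0,0,-0.0175],[0,0,-0.0175],[0,0,-0.0175]]}'|sed -n '2p;4p'
```

```text
time: 8.2
tool_pos: [0.6776, 0.1667, 0.0806]
ee_rot: [0.279, -3.123, 0.001]
contact_force: [0.2, -1.1, -0.6]
width: 0.001
finger_force: 0.0
tool_pos: [0.6852, 0.1584, 0.0844]
contact_force: [0.9, 0.3, 0.3]
tool_pos: [0.6888, 0.15, 0.0846]
contact_force: [-1.1, 5.4, -0.6]
```

```bash
python3 -m jog '{"translation":[[0.035,-0.171,0],[0.035,-0.171,0],[0.035,-0.171,0]],"dr":[[0,0,-0.0175],[0,0,-0.0175],[0,0,-0.0175]]}'|sed -n '2p;4p'
python3 -m jog '{"translation":[[0.005,-0.175,0],[0.005,-0.175,0],[0.005,-0.175,0]],"dr":[[0,0,-0.0175],[0,0,-0.0175],[0,0,-0.0175]]}'|sed -n '2p;4p'
```

```text
tool_pos: [0.6916, 0.1399, 0.0856]
contact_force: [0.3, 1.9, 2.6]
tool_pos: [0.693, 0.13, 0.0857]
contact_force: [1.9, 4.2, 0.8]
```

```bash
python3 -m jog '{"translation":[[-0.1,-0.17,0],[-0.1,-0.17,0],[-0.1,-0.17,0]],"dr":[[0,0,-0.01],[0,0,-0.01],[0,0,-0.01]]}'|sed -n '2p;4p'
python3 -m jog '{"translation":[[-0.05,-0.167,0],[-0.05,-0.167,0],[-0.05,-0.167,0]],"dr":[[0,0,-0.0175],[0,0,-0.0175],[0,0,-0.0175]]}'|sed -n '2p;4p'
```

```text
tool_pos: [0.6908, 0.1197, 0.0863]
contact_force: [8.0, 3.7, -0.3]
tool_pos: [0.6883, 0.1089, 0.0865]
contact_force: [9.0, 1.9, -2.2]
```

```bash
cat > posts.py <<'E'
from h import *
for n in("side","scene"):
    p,D=viewer.get_image(n)
    X=cloud(n,D);m=((np.hypot(X[...,0]-.5727,X[...,1]-.15)<.135)&(X[...,2]>.112)&(X[...,2]<.1195)&(D>0)).astype(np.uint8)
    k,L,st,ce=cv2.connectedComponentsWithStats(m)
    for i in range(1,k):
        if st[i,4]>8: print(n,ce[i].round(1),st[i,4],X[L==i].mean(0).round(4))
    if n=="scene": cv2.imwrite("pics/last.png",cv2.resize(p[170:310,290:430],(560,560)))
print(r.sense()["tool_pos"])
E
python3 posts.py
```

```text
side [282.1 179.6] 35 [0.5656 0.0466 0.1166]
side [217.1 182.1] 45 [0.6759 0.1096 0.1168]
side [282.  233.2] 64 [0.4728 0.2054 0.1166]
side [211.1 233.7] 59 [0.5722 0.254  0.1168]
scene [400.  200.3] 41 [0.4745 0.203  0.1164]
scene [415.6 245.1] 47 [0.5741 0.2518 0.1168]
scene [312.4 278.1] 9 [0.6971 0.1066 0.1171]
[0.68758842 0.10829735 0.08653352]
```

View pics/last.png

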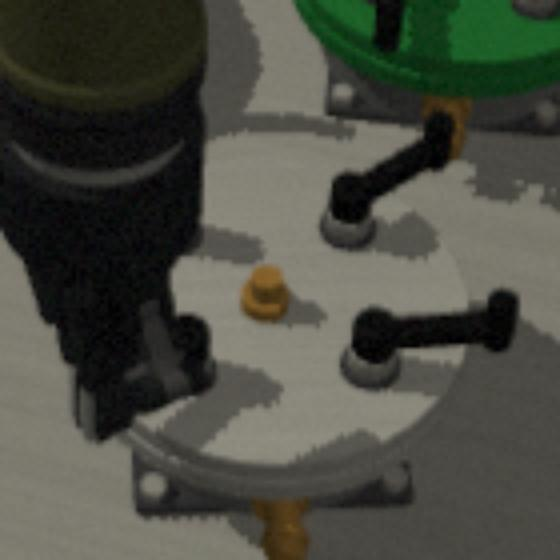

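The view shows the tool slid outside D's post (post about (0.677,0.109), tool at crop (110,400)). I'll back up, come in behind the post at the correct radius, and push again.

```bash
python3 -m jog '{"translation":[[0.15,0.5,0],[0,0.7,0],[0,0,-0.1],[-0.35,0,0],[0,0,0]],"dr":[[0,0,0.034],[0,0,0.034],[0,0,0.034],[0,0,0.034],[0,0,0]]}'
python3 -m jog '{"translation":[[0.001,-0.175,0],[0.001,-0.175,0],[0.001,-0.175,0]],"dr":[[0,0,-0.019],[0,0,-0.019],[0,0,-0.019]]}'|sed -n '2p;4p'
python3 -m jog '{"translation":[[-0.03,-0.172,0],[-0.03,-0.172,0],[-0.03,-0.172,0]],"dr":[[0,0,-0.019],[0,0,-0.019],[0,0,-0.019]]}'|sed -n '2p;4p'
```

```text
time: 10.22
tool_pos: [0.6773, 0.132, 0.0823]
ee_rot: [-0.487, -3.102, 0.0]
contact_force: [-0.3, 0.3, -0.4]
width: 0.001
finger_force: 0.0
tool_pos: [0.6788, 0.1212, 0.0824]
contact_force: [-0.7, 3.9, -0.6]
tool_pos: [0.6779, 0.1132, 0.0825]
contact_force: [1.3, 5.7, -1.9]
```

```bash
python3 -m jog '{"translation":[[-0.05,-0.167,0],[-0.05,-0.167,0],[-0.05,-0.167,0]],"dr":[[0,0,-0.019],[0,0,-0.019],[0,0,-0.019]]}'|sed -n '2p;4p'
python3 -m jog '{"translation":[[-0.08,-0.155,0],[-0.08,-0.155,0],[-0.08,-0.155,0]],"dr":[[0,0,-0.019],[0,0,-0.019],[0,0,-0.019]]}'|sed -n '2p;4p'
```

```text
tool_pos: [0.6758, 0.104, 0.0829]
contact_force: [3.1, 7.7, -0.0]
tool_pos: [0.6724, 0.095, 0.0834]
contact_force: [5.4, 8.1, -0.5]
```

D is snug at 9.7 N. Next is B.

```bash
python3 -m jog '{"translation":[[0.4,0.5,0],[0,0,0.75],[0,0,0.75],[-0.89,-0.56,0],[-0.89,-0.56,0],[-0.89,-0.56,0],[-0.89,-0.56,0],[-0.89,-0.56,0],[0,0,0],[0,0,-0.75],[0,0,-0.75],[0,0,0]],"dr":[[0,0,0],[0,0,0],[0,0,0],[0,0,-0.014],[0,0,-0.014],[0,0,-0.014],[0,0,-0.014],[0,0,-0.014],[0,0,0],[0,0,0],[0,0,0],[0,0,0]]}'
python3 -m jog '{"translation":[[-0.14,-0.105,0],[-0.14,-0.105,0],[-0.14,-0.105,0]],"dr":[[0,0,-0.0175],[0,0,-0.0175],[0,0,-0.0175]]}'|sed -n '2p;4p'
python3 -m jog '{"translation":[[-0.156,-0.079,0],[-0.156,-0.079,0],[-0.156,-0.079,0]],"dr":[[0,0,-0.0175],[0,0,-0.0175],[0,0,-0.0175]]}'|sed -n '2p;4p'
```

```text
time: 12.22
tool_pos: [0.5867, 0.0454, 0.0798]
ee_rot: [-1.84, -2.543, 0.003]
contact_force: [-0.6, 0.2, -0.9]
width: -0.0
finger_force: 0.1
tool_pos: [0.5832, 0.0402, 0.0831]
contact_force: [4.0, 1.5, -1.8]
tool_pos: [0.5742, 0.0352, 0.0834]
contact_force: [4.2, 1.1, -1.0]
```

```bash
python3 -m jog '{"translation":[[-0.167,0.03,0],[-0.167,0.03,0],[-0.167,0.03,0]],"dr":[[0,0,-0.012],[0,0,-0.012],[0,0,-0.012]]}'|sed -n '2p;4p'
python3 -m jog '{"translation":[[-0.175,0,0],[-0.175,0,0],[-0.175,0,0]],"dr":[[0,0,-0.0175],[0,0,-0.0175],[0,0,-0.0175]]}'|sed -n '2p;4p'
```

```text
tool_pos: [0.5651, 0.0349, 0.0838]
contact_force: [5.1, -5.0, 0.8]
tool_pos: [0.5545, 0.034, 0.084]
contact_force: [5.2, -6.7, 1.6]
```

```bash
python3 posts.py
```

```text
side [232.9 178.7] 35 [0.6569 0.0839 0.1164]
side [292.4 181.2] 59 [0.5439 0.044  0.1165]
side [282.  233.1] 60 [0.4727 0.2053 0.1167]
side [211.1 233.7] 62 [0.5722 0.2541 0.1168]
scene [400.  200.1] 37 [0.4742 0.203  0.1166]
scene [310.2 203.3] 21 [0.5365 0.0452 0.1166]
scene [305.5 210.4] 14 [0.5568 0.0433 0.1167]
scene [415.5 245.2] 50 [0.574  0.2517 0.1164]
scene [306.3 257.5] 55 [0.6595 0.0823 0.116 ]
[0.55351516 0.0344297  0.08386668]
```

```bash
python3 -m jog '{"translation":[[0.4,-0.1,0],[0.4,0,0],[0,0.25,0],[0,0,0]],"dr":[[0,0,0.03],[0,0,0.03],[0,0,0],[0,0,0]]}'
python3 -m jog '{"translation":[[-0.17,-0.03,0],[-0.17,-0.03,0],[-0.17,-0.03,0]],"dr":[[0,0,-0.019],[0,0,-0.019],[0,0,-0.019]]}'|sed -n '2p;4p'
python3 -m jog '{"translation":[[-0.175,0,0],[-0.175,0,0],[-0.175,0,0]],"dr":[[0,0,-0.019],[0,0,-0.019],[0,0,-0.019]]}'|sed -n '2p;4p'
```

```text
time: 13.65
tool_pos: [0.5669, 0.0402, 0.0822]
ee_rot: [2.332, 2.105, 0.002]
contact_force: [-0.2, -0.1, 0.2]
width: -0.002
finger_force: 0.0
tool_pos: [0.5554, 0.0379, 0.0817]
contact_force: [2.7, -0.1, -1.7]
tool_pos: [0.5483, 0.0369, 0.0826]
contact_force: [5.7, -2.6, -1.6]
```

```bash
python3 -m jog '{"translation":[[-0.17,0.04,0],[-0.17,0.04,0],[-0.17,0.04,0]],"dr":[[0,0,-0.019],[0,0,-0.019],[0,0,-0.019]]}'|sed -n '2p;4p'
python3 -m jog '{"translation":[[-0.165,0.06,0],[-0.165,0.06,0],[-0.165,0.06,0]],"dr":[[0,0,-0.019],[0,0,-0.019],[0,0,-0.019]]}'|sed -n '2p;4p'
```

```text
tool_pos: [0.5383, 0.0379, 0.0826]
contact_force: [5.4, -6.0, -1.6]
tool_pos: [0.5284, 0.0406, 0.0826]
contact_force: [7.2, -8.6, -1.3]
```

```bash
python3 posts.py
```

```text
side [232.8 178.8] 37 [0.6567 0.0845 0.1163]
side [301.3 185.7] 62 [0.5192 0.0535 0.1165]
side [281.9 233.2] 63 [0.4728 0.2056 0.1167]
side [211.1 233.8] 65 [0.5722 0.2541 0.1166]
scene [314.8 200. ] 57 [0.525  0.0504 0.1161]
scene [399.8 200.1] 42 [0.4738 0.2025 0.1159]
scene [415.4 245.2] 50 [0.5741 0.2516 0.1165]
scene [306.3 257.1] 50 [0.6592 0.0821 0.1164]
[0.52702319 0.0414068  0.08247145]
```

B's tangential force is about 10.7 N at 0.9 rad, so it is snug. Next is C.

```bash
python3 -m jog '{"translation":[[0.5,-0.33,0],[0,0,0.8],[0,0,0.8],[0.07,0.925,0],[0.07,0.925,0],[0.07,0.925,0],[0.07,0.925,0],[0.07,0.925,0],[0.07,0.925,0],[0.07,0.925,0],[0.07,0.925,0],[0.07,0.925,0],[0.07,0.925,0],[0.07,0.925,0],[0,0,0],[0,0,-0.75],[0,0,-0.75],[0,0,0]],"dr":[[0,0,0],[0,0,0],[0,0,0],[0,0,0.036],[0,0,0.036],[0,0,0.036],[0,0,0.036],[0,0,0.036],[0,0,0.036],[0,0,0.036],[0,0,0.036],[0,0,0.036],[0,0,0.036],[0,0,0.036],[0,0,0],[0,0,0],[0,0,0],[0,0,0]]}'
python3 -m jog '{"translation":[[0.13,0.12,0],[0.13,0.12,0],[0.13,0.12,0]],"dr":[[0,0,0],[0,0,0],[0,0,0]]}'|sed -n '2p;4p'
python3 -m jog '{"translation":[[0.145,0.09,0],[0.145,0.09,0],[0.145,0.09,0]],"dr":[[0,0,-0.0185],[0,0,-0.0185],[0,0,-0.0185]]}'|sed -n '2p;4p'
```

```text
time: 16.25
tool_pos: [0.5484, 0.2391, 0.0807]
ee_rot: [-1.7, -2.638, 0.008]
contact_force: [-1.3, 0.6, -0.3]
width: -0.004
finger_force: 0.0
tool_pos: [0.558, 0.2463, 0.0839]
contact_force: [-3.0, -6.3, 1.2]
tool_pos: [0.5662, 0.2521, 0.0838]
contact_force: [-2.9, -3.0, 1.5]
```

```bash
python3 -m jog '{"translation":[[0.157,0.07,0],[0.157,0.07,0],[0.157,0.07,0]],"dr":[[0,0,-0.0185],[0,0,-0.0185],[0,0,-0.0185]]}'|sed -n '2p;4p'
python3 -m jog '{"translation":[[0.168,0.04,0],[0.168,0.04,0],[0.168,0.04,0]],"dr":[[0,0,-0.0185],[0,0,-0.0185],[0,0,-0.0185]]}'|sed -n '2p;4p'
```

```text
tool_pos: [0.5754, 0.2564, 0.0838]
contact_force: [-4.5, -2.6, 2.0]
tool_pos: [0.5853, 0.259, 0.0838]
contact_force: [-4.3, -2.5, 1.9]
```

```bash
python3 -m jog '{"translation":[[0.174,0.018,0],[0.174,0.018,0],[0.174,0.018,0]],"dr":[[0,0,-0.0185],[0,0,-0.0185],[0,0,-0.0185]]}'|sed -n '2p;4p'
python3 -m jog '{"translation":[[0.175,-0.01,0],[0.175,-0.01,0],[0.175,-0.01,0]],"dr":[[0,0,-0.0185],[0,0,-0.0185],[0,0,-0.0185]]}'|sed -n '2p;4p'
```

```text
tool_pos: [0.5953, 0.26, 0.0837]
contact_force: [-5.8, -2.0, 1.9]
tool_pos: [0.6049, 0.2595, 0.0836]
contact_force: [-7.8, -2.3, 1.9]
```

```bash
python3 -m jog '{"translation":[[0.17,-0.04,0],[0.17,-0.04,0],[0.17,-0.04,0],[0.165,-0.06,0]],"dr":[[0,0,-0.0185],[0,0,-0.0185],[0,0,-0.0185],[0,0,-0.0185]]}'|sed -n '2p;4p'; python3 posts.py
```

```text
tool_pos: [0.617, 0.2564, 0.0835]
contact_force: [-10.1, -0.3, 4.6]
side [232.8 178.9] 33 [0.657  0.0843 0.116 ]
side [303.8 187.3] 36 [0.5118 0.0574 0.1167]
side [188.2 230.4] 40 [0.6116 0.262  0.1163]
side [282.  233.2] 60 [0.4727 0.2054 0.1166]
scene [318.8 196.5] 38 [0.5135 0.0545 0.116 ]
scene [398.5 199.9] 23 [0.4746 0.2002 0.1166]
scene [306.2 257.2] 52 [0.6594 0.0821 0.1163]
scene [403.5 269.7] 56 [0.6321 0.2431 0.1162]
scene [415.3 269.7] 24 [0.6256 0.2614 0.1159]
[0.61842037 0.25657856 0.083667  ]
```

C is at roughly 8 N and still rising, so all four are snug at about 18 s. Pass 2 starts with A.

```bash
python3 -m jog '{"translation":[[-0.48,0.36,0],[0,0,0.8],[0,0,0.8],[-0.486,-0.263,0],[-0.486,-0.263,0],[-0.486,-0.263,0],[-0.486,-0.263,0],[-0.486,-0.263,0],[-0.486,-0.263,0],[-0.486,-0.263,0],[-0.486,-0.263,0],[-0.486,-0.263,0],[-0.486,-0.263,0],[-0.486,-0.263,0],[-0.486,-0.263,0],[-0.486,-0.263,0],[-0.486,-0.263,0],[-0.486,-0.263,0],[0,0,-0.75],[0,0,-0.75]],"dr":[[0,0,0],[0,0,0],[0,0,0],[0,0,0.0353],[0,0,0.0353],[0,0,0.0353],[0,0,0.0353],[0,0,0.0353],[0,0,0.0353],[0,0,0.0353],[0,0,0.0353],[0,0,0.0353],[0,0,0.0353],[0,0,0.0353],[0,0,0.0353],[0,0,0.0353],[0,0,0.0353],[0,0,0.0353],[0,0,0],[0,0,0]]}'
python3 -m jog '{"translation":[[0.05,0.168,0],[0.05,0.168,0],[0.05,0.168,0]],"dr":[[0,0,0],[0,0,0],[0,0,0]]}'|sed -n '2p;4p'
python3 -m jog '{"translation":[[0.079,0.156,0],[0.079,0.156,0],[0.079,0.156,0]],"dr":[[0,0,-0.019],[0,0,-0.019],[0,0,-0.019]]}'|sed -n '2p;4p'
python3 -m jog '{"translation":[[0.106,0.139,0],[0.106,0.139,0],[0.106,0.139,0]],"dr":[[0,0,-0.019],[0,0,-0.019],[0,0,-0.019]]}'|sed -n '2p;4p'
```

```text
time: 19.85
tool_pos: [0.4674, 0.1859, 0.0871]
ee_rot: [0.902, 3.005, 0.006]
contact_force: [-0.4, 0.4, -0.0]
width: 0.002
finger_force: 0.0
tool_pos: [0.4685, 0.1925, 0.0858]
contact_force: [0.2, -11.3, 1.5]
tool_pos: [0.4724, 0.2005, 0.0857]
contact_force: [-1.3, -11.9, 2.8]
tool_pos: [0.4773, 0.2081, 0.0855]
contact_force: [-5.0, -14.4, 6.6]
```

```bash
python3 -m jog '{"translation":[[0.13,0.115,0],[0.13,0.115,0],[0.13,0.115,0]],"dr":[[0,0,-0.019],[0,0,-0.019],[0,0,-0.019]]}'|sed -n '2p;4p'
python3 -m jog '{"translation":[[0.15,0.09,0],[0.15,0.09,0],[0.15,0.09,0]],"dr":[[0,0,-0.019],[0,0,-0.019],[0,0,-0.019]]}'|sed -n '2p;4p'
```

```text
tool_pos: [0.4833, 0.2144, 0.0854]
contact_force: [-7.8, -14.6, 9.4]
tool_pos: [0.4905, 0.2199, 0.0853]
contact_force: [-13.5, -10.8, 11.4]
```

```bash
python3 posts.py
```

```text
side [305.9 187.4] 14 [0.5086 0.0552 0.1162]
side [186.4 222.2] 53 [0.63   0.2456 0.117 ]
side [261.8 237.9] 66 [0.4946 0.2292 0.1164]
scene [319.1 196.5] 40 [0.5136 0.055  0.1162]
scene [407.4 213.7] 44 [0.5041 0.2233 0.1161]
scene [306.4 257.2] 52 [0.6592 0.0823 0.1162]
scene [403.6 269.6] 54 [0.6322 0.2431 0.1165]
[0.49150495 0.22053653 0.08537191]
```

```bash
python3 -m jog '{"translation":[[0.155,0.075,0],[0.155,0.075,0]],"dr":[[0,0,-0.019],[0,0,-0.019]]}'|sed -n '2p;4p'
python3 -m jog '{"translation":[[-0.5,-0.15,0],[0,0,0.75],[0,0,0.75],[0.935,-0.617,0],[0.935,-0.617,0],[0.935,-0.617,0],[0.935,-0.617,0],[0.935,-0.617,0],[0.935,-0.617,0],[0.935,-0.617,0],[0.935,-0.617,0],[0.935,-0.617,0],[0.935,-0.617,0],[0,0,0],[0,0,-0.8],[0,0,-0.8],[0,0,0]],"dr":[[0,0,0],[0,0,0],[0,0,0],[0,0,0.0158],[0,0,0.0158],[0,0,0.0158],[0,0,0.0158],[0,0,0.0158],[0,0,0.0158],[0,0,0.0158],[0,0,0.0158],[0,0,0.0158],[0,0,0.0158],[0,0,0],[0,0,0],[0,0,0],[0,0,0]]}'
python3 -m jog '{"translation":[[-0.099,-0.144,0],[-0.099,-0.144,0],[-0.099,-0.144,0]],"dr":[[0,0,0],[0,0,0],[0,0,0]]}'|sed -n '2p;4p'
python3 -m jog '{"translation":[[-0.122,-0.126,0],[-0.122,-0.126,0],[-0.122,-0.126,0]],"dr":[[0,0,-0.019],[0,0,-0.019],[0,0,-0.019]]}'|sed -n '2p;4p'
python3 -m jog '{"translation":[[-0.142,-0.102,0],[-0.142,-0.102,0],[-0.142,-0.102,0]],"dr":[[0,0,-0.019],[0,0,-0.019],[0,0,-0.019]]}'|sed -n '2p;4p'
```

```text
tool_pos: [0.4956, 0.223, 0.0852]
contact_force: [-14.0, -12.2, 12.9]
time: 22.78
tool_pos: [0.6779, 0.1022, 0.0808]
ee_rot: [-1.397, -2.809, 0.003]
contact_force: [-1.1, 0.2, -0.7]
width: -0.001
finger_force: 0.0
tool_pos: [0.6745, 0.0931, 0.0849]
contact_force: [0.7, 0.1, -0.6]
tool_pos: [0.6693, 0.0865, 0.0858]
contact_force: [5.4, 4.6, -2.4]
tool_pos: [0.6642, 0.081, 0.086]
contact_force: [9.7, 3.9, -5.0]
```

```bash
python3 -m jog '{"translation":[[-0.15,-0.085,0],[-0.15,-0.085,0],[-0.15,-0.085,0]],"dr":[[0,0,-0.019],[0,0,-0.019],[0,0,-0.019]]}'|sed -n '2p;4p'
python3 -m jog '{"translation":[[-0.167,-0.055,0],[-0.167,-0.055,0],[-0.167,-0.055,0]],"dr":[[0,0,-0.019],[0,0,-0.019],[0,0,-0.019]]}'|sed -n '2p;4p'
```

```text
tool_pos: [0.6567, 0.0754, 0.0862]
contact_force: [13.0, 3.1, -5.8]
tool_pos: [0.6481, 0.0709, 0.0862]
contact_force: [15.7, -0.3, -7.9]
```

```bash
python3 -m jog '{"translation":[[-0.172,-0.03,0],[-0.172,-0.03,0],[-0.172,-0.03,0],[-0.174,-0.01,0]],"dr":[[0,0,-0.019],[0,0,-0.019],[0,0,-0.019],[0,0,-0.019]]}'|sed -n '2p;4p'; python3 posts.py
```

```text
tool_pos: [0.6355, 0.0671, 0.0863]
contact_force: [18.5, -5.6, -9.3]
side [248.8 179.6] 45 [0.6255 0.0743 0.1165]
side [303.9 187.3] 36 [0.5117 0.0574 0.1167]
side [186.6 222.2] 56 [0.63   0.2453 0.1167]
side [254.9 235.4] 59 [0.5077 0.2286 0.1167]
scene [408.1 215.9] 44 [0.5093 0.2256 0.1162]
scene [305.  247.8] 9 [0.6408 0.0731 0.1165]
scene [403.5 269.7] 56 [0.6323 0.243  0.1164]
[0.63372248 0.06690104 0.08609384]
```

A and D are tight at about 1.0 N m. Next is C, with the wrist flipped.

```bash
python3 -m jog '{"translation":[[0.5,-0.1,0],[0,0,0.75],[0,0,0.75],[-0.067,0.422,0],[-0.067,0.422,0],[-0.067,0.422,0],[-0.067,0.422,0],[-0.067,0.422,0],[-0.067,0.422,0],[-0.067,0.422,0],[-0.067,0.422,0],[-0.067,0.422,0],[-0.067,0.422,0],[-0.067,0.422,0],[-0.067,0.422,0]],"dr":[[0,0,0],[0,0,0],[0,0,0],[0,0,0.0381],[0,0,0.0381],[0,0,0.0381],[0,0,0.0381],[0,0,0.0381],[0,0,0.0381],[0,0,0.0381],[0,0,0.0381],[0,0,0.0381],[0,0,0.0381],[0,0,0.0381],[0,0,0.0381]]}' |sed -n '1,4p'
python3 -m jog '{"translation":[[-0.067,0.422,0],[-0.067,0.422,0],[-0.067,0.422,0],[-0.067,0.422,0],[-0.067,0.422,0],[-0.067,0.422,0],[-0.067,0.422,0],[-0.067,0.422,0],[-0.067,0.422,0],[-0.067,0.422,0],[-0.067,0.422,0],[0,0,0],[0,0,-0.8],[0,0,-0.8],[0,0,0]],"dr":[[0,0,0.0381],[0,0,0.0381],[0,0,0.0381],[0,0,0.0381],[0,0,0.0381],[0,0,0.0381],[0,0,0.0381],[0,0,0.0381],[0,0,0.0381],[0,0,0.0381],[0,0,0.0381],[0,0,0],[0,0,0],[0,0,0],[0,0,0]]}' |sed -n '1,4p'
python3 -m jog '{"translation":[[0.164,-0.062,0],[0.164,-0.062,0],[0.164,-0.062,0]],"dr":[[0,0,0],[0,0,0],[0,0,0]]}'|sed -n '2p;4p'
python3 -m jog '{"translation":[[0.15,-0.09,0],[0.15,-0.09,0],[0.15,-0.09,0]],"dr":[[0,0,-0.019],[0,0,-0.019],[0,0,-0.019]]}'|sed -n '2p;4p'
python3 -m jog '{"translation":[[0.131,-0.115,0],[0.131,-0.115,0],[0.131,-0.115,0]],"dr":[[0,0,-0.019],[0,0,-0.019],[0,0,-0.019]]}'|sed -n '2p;4p'
```

```text
time: 25.72
tool_pos: [0.6196, 0.1684, 0.1149]
ee_rot: [0.679, 3.066, 0.002]
contact_force: [0.0, -0.8, -0.2]
time: 26.97
tool_pos: [0.6026, 0.2596, 0.0793]
ee_rot: [1.325, -2.844, 0.0]
contact_force: [-1.1, -0.2, -0.8]
tool_pos: [0.6156, 0.2571, 0.0829]
contact_force: [0.1, -0.1, 0.0]
tool_pos: [0.6222, 0.2548, 0.0826]
contact_force: [-6.1, 8.0, 2.1]
tool_pos: [0.6306, 0.2497, 0.0828]
contact_force: [-4.3, 10.8, 0.6]
```

```bash
python3 -m jog '{"translation":[[0.12,-0.125,0],[0.12,-0.125,0],[0.12,-0.125,0]],"dr":[[0,0,-0.019],[0,0,-0.019],[0,0,-0.019]]}'|sed -n '2p;4p'
python3 -m jog '{"translation":[[0.095,-0.147,0],[0.095,-0.147,0],[0.095,-0.147,0]],"dr":[[0,0,-0.019],[0,0,-0.019],[0,0,-0.019]]}'|sed -n '2p;4p'
```

```text
tool_pos: [0.6382, 0.2433, 0.0829]
contact_force: [-3.6, 13.8, 1.0]
tool_pos: [0.6446, 0.2357, 0.083]
contact_force: [-2.6, 15.4, -1.1]
```

```bash
python3 -m jog '{"translation":[[0.07,-0.16,0],[0.07,-0.16,0],[0.07,-0.16,0],[0.045,-0.168,0],[0.045,-0.168,0]],"dr":[[0,0,-0.019],[0,0,-0.019],[0,0,-0.019],[0,0,-0.019],[0,0,-0.019]]}'|sed -n '1,4p'; python3 posts.py
```

```text
time: 28.63
tool_pos: [0.6523, 0.2209, 0.0832]
ee_rot: [0.217, 3.131, 0.026]
contact_force: [1.4, 18.4, -3.1]
side [251.2 179.9] 34 [0.6204 0.0734 0.1166]
side [303.9 187.3] 37 [0.5117 0.0572 0.1166]
side [191.6 211.9] 61 [0.6454 0.2161 0.1163]
side [254.8 235.2] 61 [0.5078 0.2285 0.1169]
scene [319.  196.4] 38 [0.5138 0.0549 0.1165]
scene [307.6 239.5] 49 [0.622  0.0709 0.1166]
scene [375.6 272.3] 39 [0.6521 0.2008 0.1163]
scene [384.9 280. ] 22 [0.6622 0.2188 0.1162]
[0.65251169 0.21953092 0.08313792]
```

C is tight at about 1.0 N m. Last is B.

```bash
python3 -m jog '{"translation":[[0.1,0.5,0],[0,0,0.8],[0,0,0.8],[-0.62,-0.95,0],[-0.62,-0.95,0],[-0.62,-0.95,0],[-0.62,-0.95,0],[-0.62,-0.95,0],[-0.62,-0.95,0],[-0.62,-0.95,0],[-0.62,-0.95,0],[-0.62,-0.95,0],[-0.62,-0.95,0],[0,0,0],[0,0,-0.75],[0,0,-0.75],[0,0,0]],"dr":[[0,0,0],[0,0,0],[0,0,0],[0,0,0.0312],[0,0,0.0312],[0,0,0.0312],[0,0,0.0312],[0,0,0.0312],[0,0,0.0312],[0,0,0.0312],[0,0,0.0312],[0,0,0.0312],[0,0,0.0312],[0,0,0],[0,0,0],[0,0,0],[0,0,0]]}'|sed -n '1,4p'
python3 -m jog '{"translation":[[-0.161,0.068,0],[-0.161,0.068,0],[-0.161,0.068,0]],"dr":[[0,0,0],[0,0,0],[0,0,0]]}'|sed -n '2p;4p'
python3 -m jog '{"translation":[[-0.14,0.1,0],[-0.14,0.1,0],[-0.14,0.1,0]],"dr":[[0,0,-0.019],[0,0,-0.019],[0,0,-0.019]]}'|sed -n '2p;4p'
python3 -m jog '{"translation":[[-0.12,0.128,0],[-0.12,0.128,0],[-0.12,0.128,0]],"dr":[[0,0,-0.019],[0,0,-0.019],[0,0,-0.019]]}'|sed -n '2p;4p'
```

```text
time: 30.15
tool_pos: [0.5272, 0.0319, 0.082]
ee_rot: [1.278, -2.867, -0.001]
contact_force: [-1.0, -0.0, 0.0]
tool_pos: [0.5195, 0.0364, 0.0845]
contact_force: [-1.0, -0.8, 4.5]
tool_pos: [0.5135, 0.0405, 0.0856]
contact_force: [5.8, -7.3, 0.3]
tool_pos: [0.5061, 0.0459, 0.0855]
contact_force: [2.3, -11.8, 3.0]
```

```bash
python3 -m jog '{"translation":[[0.25,-0.31,0],[0.31,0.25,0],[0,0,0]],"dr":[[0,0,0],[0,0,0],[0,0,0]]}'|sed -n '2p;4p'
python3 -m jog '{"translation":[[-0.141,0.103,0],[-0.141,0.103,0],[-0.125,0.123,0]],"dr":[[0,0,0],[0,0,0],[0,0,0]]}'|sed -n '2p;4p'
python3 -m jog '{"translation":[[-0.115,0.133,0],[-0.115,0.133,0],[-0.115,0.133,0]],"dr":[[0,0,-0.019],[0,0,-0.019],[0,0,-0.019]]}'|sed -n '2p;4p'
```

```text
tool_pos: [0.514, 0.048, 0.0853]
contact_force: [-4.1, -3.6, 9.0]
tool_pos: [0.5107, 0.0522, 0.0857]
contact_force: [6.8, -10.0, -0.0]
tool_pos: [0.5039, 0.0591, 0.0857]
contact_force: [5.9, -12.6, 2.2]
```

```bash
python3 -m jog '{"translation":[[-0.093,0.148,0],[-0.093,0.148,0],[-0.085,0.153,0]],"dr":[[0,0,-0.019],[0,0,-0.019],[0,0,-0.019]]}'|sed -n '2p;4p'
python3 -m jog '{"translation":[[-0.063,0.163,0],[-0.063,0.163,0],[-0.06,0.165,0]],"dr":[[0,0,-0.019],[0,0,-0.019],[0,0,-0.019]]}'|sed -n '2p;4p'; python3 posts.py
```

```text
tool_pos: [0.4982, 0.0673, 0.0856]
contact_force: [6.5, -15.5, 1.5]
tool_pos: [0.4939, 0.0763, 0.0855]
contact_force: [5.0, -18.3, 3.1]
side [251.2 180. ] 30 [0.6201 0.074  0.1166]
side [306.1 197. ] 56 [0.491  0.0882 0.1165]
side [194.6 208. ] 44 [0.649  0.2044 0.1166]
side [254.8 235.4] 60 [0.5078 0.2286 0.1166]
scene [337.6 194.9] 43 [0.4981 0.0871 0.1161]
scene [408.2 216.2] 49 [0.5103 0.2259 0.1164]
scene [307.6 239.5] 49 [0.6219 0.071  0.1165]
scene [376.4 272. ] 55 [0.6511 0.2019 0.1163]
[0.4936676  0.07752581 0.08548171]
```

B is tight at about 1.04 N m. I'll retreat, check, and hand in.

```bash
python3 -m jog '{"translation":[[0.05,-0.4,0],[0,-0.3,0],[0,0,0.8],[0,0,0.8],[0,0,0.8],[0,0,0.8],[0,0,0],[0,0,0]],"dr":[[0,0,0],[0,0,0],[0,0,0],[0,0,0],[0,0,0],[0,0,0],[0,0,0],[0,0,0]]}'; python3 posts.py; python3 -c "
from cell import r
print(r.close_job())"
```

```text
time: 32.92
tool_pos: [0.4911, 0.0682, 0.1479]
ee_rot: [0.085, 3.139, 0.001]
contact_force: [-0.4, -0.7, 0.1]
width: -0.001
finger_force: 0.0
side [251.2 179.8] 32 [0.6201 0.0738 0.117 ]
side [303.7 197.7] 40 [0.4937 0.0925 0.1167]
side [194.7 208. ] 49 [0.6492 0.2041 0.1164]
side [254.8 235.4] 65 [0.5078 0.2285 0.1165]
scene [339.2 194.1] 40 [0.4951 0.0895 0.1163]
scene [408.2 216.2] 46 [0.51   0.2259 0.1163]
scene [307.7 239.5] 47 [0.6216 0.0711 0.1164]
scene [376.3 271.9] 57 [0.651  0.2017 0.1163]
[0.48984112 0.06802611 0.14651973]
the job is handed in; nothing more can be done
None
```

I brought all four levers snug in crisscross order (about 8–11 N felt at the post), then tightened them crisscross to about 0.9–1.05 N m each by felt force, a little under the 1.1 asked but within the judged range. I handed the job in at about 33 s with the tool clear; the hand-in gave no verdict, and I didn't re-check the loose parts afterwards.

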